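# Find the grinding jar whose ball is still free and hold it out

### The job

Two of the three closed grinding jars in the tray have caked solid, in the third the ball is still loose. Move the tall reagent bottle that is in the way out of the tray and stand it upright on the rubber mat; then lift the jars one at a time and give each a proper shake, standing the silent ones back upright in the tray, until one rattles. Hold that one out upright past the tray's far edge (the side away from the robot), about 10 to 15 cm above the bench, and finish while still holding it there; leave the sample cups and the wash bottle alone.

Things in the scene. Friction and masses are not known exactly. Their poses are not given: they have to be found in the camera images.
- tray: grey shallow rectangular tray fixed on the bench, 240 mm (its x) by 420 mm (its y) by 18 mm high, floor and walls 4 mm thick. Origin: centre of its underside, on the bench; x points to its far edge (away from the robot, at 120 mm), y to its left end. The jars stand in a row near x = 50 mm, at y about -125, 0 and 125 mm
- mat: black rubber mat fixed on the bench to the left of the tray, 170 by 170 mm, 3 mm thick, where the bottle goes. Origin: centre of its underside
- bottle_cap (a point): centre of the cap of the tall reagent bottle (500 ml, clear glass, 86 mm in diameter, 176 mm tall, 0.36 to 0.55 kg); the point lies 163 mm above the bottle's underside. The blue ribbed screw cap is 54 mm in diameter and 26 mm high and is the place to grip it. It starts in the tray, in front of the jars
- bottle_mid (a point): centre of the same bottle, 88 mm above its underside; z along its axis
- jar_a_mid (a point): one of three identical closed grinding jars: opaque white cylinder 62 mm across, ribbed grey metal screw lid of that width on its top 26 mm; 100 mm tall, 320 to 400 g. Point: its centre, 50 mm above its underside; z along its axis. In one of them, any of the three, a hard 30 mm ball of 210 g is free in the round-bottomed 55 mm bore: after a brisk shake it goes on knocking for some 0.3 s. The others are caked fast
- jar_b_mid (a point): one of three identical closed grinding jars: opaque white cylinder 62 mm across, ribbed grey metal screw lid of that width on its top 26 mm; 100 mm tall, 320 to 400 g. Point: its centre, 50 mm above its underside; z along its axis. In one of them, any of the three, a hard 30 mm ball of 210 g is free in the round-bottomed 55 mm bore: after a brisk shake it goes on knocking for some 0.3 s. The others are caked fast
- jar_c_mid (a point): one of three identical closed grinding jars: opaque white cylinder 62 mm across, ribbed grey metal screw lid of that width on its top 26 mm; 100 mm tall, 320 to 400 g. Point: its centre, 50 mm above its underside; z along its axis. In one of them, any of the three, a hard 30 mm ball of 210 g is free in the round-bottomed 55 mm bore: after a brisk shake it goes on knocking for some 0.3 s. The others are caked fast
- cup_a_mid (a point): a bystander: clear screw-top sample cup with a red cap, 63 mm across, 70 mm tall; this point is its centre, half-way up; it stands in the tray's near right corner
- cup_b_mid (a point): a bystander: clear screw-top sample cup with a red cap, 63 mm across, 70 mm tall; this point is its centre, half-way up; it stands right of the tray
- cup_c_mid (a point): a bystander: clear screw-top sample cup with a red cap, 63 mm across, 70 mm tall; this point is its centre, half-way up; it stands beyond the mat
- wash_bottle_mid (a point): a bystander: white wash bottle with a bent spout, 62 mm in diameter, 184 mm tall; this point is 72 mm above its underside; it stands beyond the left end of the tray
Mind the look-alikes: they are no part of the job. What is shaped like the part that bears bottle_cap but green is not meant.

How it is judged:
By the outcome, as a careful person would: the job done as asked, in the order asked, and still so for the second after the job is handed in, while the arm keeps its last pose, push and grip.
It also fails if it takes over 72 s, if anything falls off the work surface, if the arm or the gripper's body presses on something with over 40 N, if the wrist force passes 120 N, or if a joint passes its speed limit or range.

### The arm

A 6-joint arm with a two-finger parallel gripper is mounted at the origin on the work surface. World frame = base frame: x ahead of the robot, y to its left, z up, the work surface at z = 0. Lengths are in m, angles in rad, forces in N, time in s.
With the tool pointing down it reaches from about 0.325 to 0.775 m from the base axis. Payload 9.3 kg.
Tool frame: the origin (TCP) lies at the very end of the fingers, on their centre line; the grasp point (between the pads) lies 19 mm behind it (ctrl.grip_point_offset is the distance from the TCP to the grasp point, in m); z points along the fingers, y is the line along which they close (so a half turn about z gives the same grasp; the last joint's range is limited). The gripper opens to 85 mm and grips with 20 to 120 N. Pads are 22 mm wide; open, the fingers measure 114 mm over their backs; the gripper's body (76 mm by 85 mm) begins 54 mm behind the grasp point. The pads swing forward as they close: fully open they stand 13 mm farther back than shut.
Start: joints at [-1.269, 0.259, 0.021, 1.334, 0, 1.418], TCP at [0.242, -0.494, 0.231] pointing down, gripper open.
Joint ranges: [-3.04, 3.04], [-0.91, 1.82], [-1.04, 1.36], [-1.92, 1.95], [-1.52, 1.45], [-3.14, 3.14]. Speed limits (rad/s): [2.22, 2.22, 2.79, 3.14, 3.14, 3.14].

### API

Orientations are given as [roll, pitch, yaw] about the fixed x, y, z axes, in that order (R = Rz(yaw) Ry(pitch) Rx(roll)).
In Python, from workcell import ctrl gives the robot as it stands.
- The arm moves only by the tool apply_moves, never from a script. Its argument "moves" is a list of rows, each a list of 7 numbers: the shift along the tool's x, y, z in m, then the turn, a rotation vector about the tool's x, y, z in degrees, then the opening, from -1 (shut) to 1 (fully open). In form: [[x, y, z, rx, ry, rz, jaw], ...]. A call has 1 to 20 rows; each row shifts and turns the commanded pose from where the row before left it, along the tool's axes as they then stand; what a row does not reach is not made up. A row lasts 1/8 s, in which the tool goes at most 62.5 mm and 10.7 degrees, less where a joint would pass 70% of its speed; a pose out of reach is approached as far as the arm can. A call is refused whole if a number of a shift passes 0.0625 or a number of a turn 10.7, either way. A call with a gripper value outside its range is refused whole. The fingers move at their own pace and stop on an object; "grip_force" is the grip in N (left out, the last holds). Time passes only in rows, so rows that do not move let the fingers close. It gives the time, the measured TCP pose, the force, the opening and the grip force at its end, in the units of the state.
- ctrl.observe(): the state, without advancing time (a new reading comes with each control period).
- ctrl.snapshot(name): name is "scene" or "top"; returns the picture (400x640x3 uint8, red, green, blue); there is no depth.
- ctrl.camera_info(name): a dict with "fovy" (degrees; the focal length in pixels is half the picture's height over the tangent of half this angle, whatever the lens; pixels are square), "cx", "cy" (the principal point, pixels), "k1" (the pictures are not rectified: a ray, as slopes to the right and down, at radius r is drawn at 1 + k1 r^2 times it, then the intrinsics apply), "rvec" (rotation vector, rad) and "tvec" (3), from world to camera coordinates, as OpenCV has them. Camera axes: x right, y down, z forward; pixel columns grow to the right and rows downward; lengths in m; the calibration is good to about 2 mm. A picture is of the moment at which its call begins. camera_info takes no time and is no camera call.
- ctrl.finish_job(): hands the job in; it is judged then, once.
The state is a dict: "clock": time; "joint_pos": joint angles; "qd": joint speeds; "joint_torque": joint torques, N m; "eef_pos": TCP position; "tcp_rot": TCP orientation; "contact_force": force on the tool from outside, world axes, zero at the start; "torque": the same for the moment, N m; "opening": finger opening in m; "grip_force": force on a finger pad.
Only numpy, scipy, OpenCV 4.12 (cv2) and the standard library are available. Lean on these libraries where they do the work, as an engineer would, in place of code of your own. Each camera call takes 0.05 s, during which the arm holds its last target. There are 200 camera calls.

## Working session

There is one attempt and no reset: what is moved stays moved. The work goes in short steps, Python scripts to look and compute and a tool call to move; the robot and the scene stay as the last step left them, time stands still between calls to the robot, and variables do not carry over. Pictures are saved under pics/ and viewed, at most 10 in all, crops included, and the job is handed in when it is done.

Besides the shell and the picture viewer there is one more tool, called after ">>>" as name(argument=value, ...), one argument or row to a line, values as JSON. apply_moves: Moves the arm, as the interface text tells. Its arguments: {"type":"object","properties":{"moves":{"type":"array"},"grip_force":{"type":"number"}},"required":["moves"]}

```bash
ls; mkdir -p pics; python3 - <<'E'
from workcell import ctrl
import cv2
for n in("scene","top"):
    im=ctrl.snapshot(n); cv2.imwrite(f"pics/{n}0.png",im[:,:,::-1]); print(n,ctrl.camera_info(n))
print(ctrl.observe(), ctrl.grip_point_offset)
E
```

```text
pics
scene {'fovy': 52.87238278012327, 'cx': 320.7976074062794, 'cy': 196.98198063729257, 'k1': -0.08119596765716712, 'rvec': array([ 1.9060141 ,  1.51859405, -0.61741114]), 'tvec': array([-0.08693991, -0.31178341,  1.48097175])}
top {'fovy': 50.26798178100502, 'cx': 314.88220507580337, 'cy': 201.0611675737655, 'k1': -0.07879620609316082, 'rvec': array([ 2.20642934, -2.14455241,  0.07254447]), 'tvec': array([-0.06558236,  0.55629264,  1.23554059])}
{'clock': 0.1, 'joint_pos': array([-1.26857355e+00,  2.59143094e-01,  2.08264490e-02,  1.33370694e+00,
       -1.32287389e-05,  1.41823335e+00]), 'qd': array([-0.00022362, -0.0011571 ,  0.00257061,  0.00026584,  0.00148097,
        0.00149248]), 'joint_torque': array([ 5.41884583e-03, -5.56694305e+01,  3.45068872e+01,  1.16582826e-02,
       -2.27300898e-04,  3.17582658e-05]), 'eef_pos': array([ 0.24153094, -0.49383994,  0.2307183 ]), 'tcp_rot': array([-3.14037764e+00, -1.73434012e-04,  4.54785658e-01]), 'contact_force': array([-1.0401349 , -0.28610107, -0.54767061]), 'torque': array([-0.00083687, -0.04464217,  0.05844738]), 'grip_force': 0.0, 'opening': 0.08500742422029359} 0.0187
```

View pics/scene0.png

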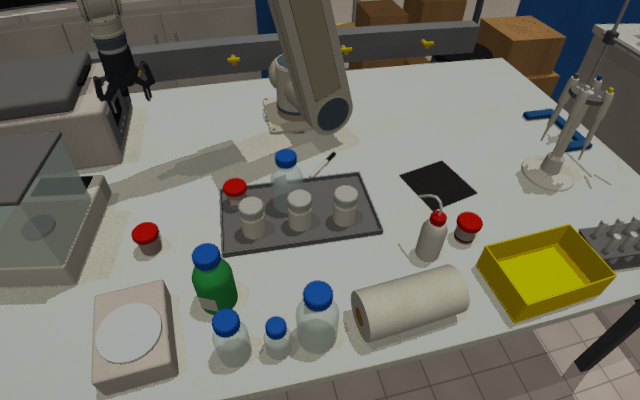

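View pics/top0.png

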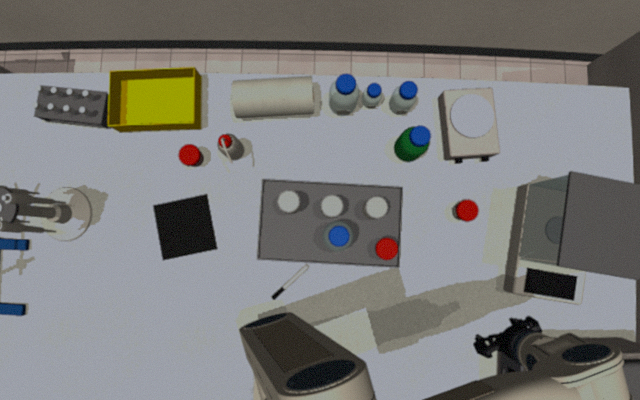

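The scene view, from the far side, shows the blue cap of the bottle in the tray at (286,158), jar lids at (252,205), (300,200) and (346,195), and the mat at (438,184). The top view (up is +x, left is +y) shows the cap at (338,236), lids at (289,201), (331,206) and (376,207), the tray spanning (260,180)-(402,265), and the mat at (185,227). The green bottle at (410,145) is a look-alike.

```bash
cat > h.py <<'E'
import numpy as np, cv2
from workcell import ctrl
def cam(n):
    c=ctrl.camera_info(n); f=200/np.tan(np.radians(c["fovy"]/2))
    K=np.array([[f,0,c["cx"]],[0,f,c["cy"]],[0,0,1.]]); R=cv2.Rodrigues(np.array(c["rvec"]))[0]
    return K,np.array([c["k1"],0,0,0,0.]),R,np.array(c["tvec"])
def ray(n,p):
    K,d,R,t=cam(n); u=cv2.undistortPoints(np.array([[p]],float),K,d)[0,0]
    v=R.T@np.array([u[0],u[1],1]); return -R.T@t, v/np.linalg.norm(v)
def onz(n,p,z):
    o,v=ray(n,p); return o+v*(z-o[2])/v[2]
def tri(p,q):
    o1,a=ray("scene",p);o2,b=ray("top",q)
    s=np.linalg.lstsq(np.c_[a,-b],o2-o1,rcond=None)[0]
    A=o1+a*s[0];B=o2+b*s[1]; return (A+B)/2,np.linalg.norm(A-B)
def proj(n,P):
    K,d,R,t=cam(n); return cv2.projectPoints(np.array(P,float).reshape(-1,3),cv2.Rodrigues(R)[0],t,K,d)[0][:,0]
def blobs(m,a=30):
    n,l,s,c=cv2.connectedComponentsWithStats(m.astype(np.uint8)); return [(c[i],s[i],l==i) for i in range(1,n) if s[i][4]>a]
E
python3 - <<'E'
from h import *
np.set_printoptions(precision=4,suppress=True)
S=cv2.imread("pics/scene0.png");T=cv2.imread("pics/top0.png")
def mask(I,kind):
    H=cv2.cvtColor(I,cv2.COLOR_BGR2HSV).astype(int);h,s,v=H[...,0],H[...,1],H[...,2]
    if kind=="blue":return (abs(h-108)<14)&(s>150)&(v>80)
    if kind=="red":return ((h<8)|(h>172))&(s>150)&(v>70)
    if kind=="black":return v<45
    if kind=="grey":return (v<135)&(v>50)&(s<60)
    if kind=="light":return (v>150)&(s<60)
for k in("blue","red"):
    for n,I in(("scene",S),("top",T)):
        print(k,n,[(np.round(c,1),s[:5]) for c,s,_ in blobs(mask(I,k))])
for x0,x1,y0,y1 in[(255,410,175,270)]:
    m=np.zeros(T.shape[:2],bool);m[y0:y1,x0:x1]=1
    print([(np.round(c,1),s) for c,s,_ in blobs(mask(T,"light")&m)])
m=np.zeros(S.shape[:2],bool);m[180:245,225:375]=1
print("scene light",[(np.round(c,1),s) for c,s,_ in blobs(mask(S,"light")&m)])
b=[x for x in blobs(mask(T,"black"),500) if abs(x[0][0]-185)<15]
for c,s,l in b:
    box=cv2.boxPoints(cv2.minAreaRect(np.argwhere(l)[:,::-1].astype(np.float32)));P=np.array([onz("top",p,.003) for p in box])
    print("mat",P,P.mean(0),np.linalg.norm(P[0]-P[1]))
m=np.zeros(T.shape[:2],bool);m[172:275,250:412]=1
b=max(blobs((cv2.cvtColor(T,cv2.COLOR_BGR2GRAY)<135)&m),key=lambda x:x[1][4]);print(b[1])
box=cv2.boxPoints(cv2.minAreaRect(np.argwhere(b[2])[:,::-1].astype(np.float32)));P=np.array([onz("top",p,.018) for p in box]);print("tray",box,P,P.mean(0))
cv2.imwrite("pics/c1.png",np.vstack([cv2.resize(T[170:275,250:412],None,fx=4,fy=4)[:,:640][:400]*1]))
d=cv2.resize(S[145:255,215:385],None,fx=4,fy=4);cv2.imwrite("pics/c2.png",d)
E
```

```text
blue scene [(array([539. , 112.6]), array([525, 109,  28,   8, 127], dtype=int32)), (array([560.5, 120.2]), array([557, 116,   8,  10,  42], dtype=int32)), (array([577.2, 140.4]), array([569, 131,  16,  17, 141], dtype=int32)), (array([285.3, 155.7]), array([276, 149,  20,  15, 229], dtype=int32)), (array([205. , 254.1]), array([192, 244,  28,  22, 456], dtype=int32)), (array([317.6, 293.5]), array([304, 281,  29,  26, 579], dtype=int32)), (array([224.8, 320.5]), array([212, 308,  28,  26, 527], dtype=int32)), (array([275.4, 326. ]), array([266, 317,  20,  19, 295], dtype=int32))]
blue top [(array([345.4,  83.3]), array([336,  74,  20,  19, 283], dtype=int32)), (array([408.2,  89.4]), array([400,  82,  17,  16, 219], dtype=int32)), (array([373.9,  89.5]), array([368,  84,  13,  12, 130], dtype=int32)), (array([419.7, 135.3]), array([410, 126,  20,  20, 301], dtype=int32)), (array([338.5, 235.7]), array([329, 226,  20,  20, 322], dtype=int32)), (array([  6.7, 243.8]), array([  0, 239,  15,  10, 137], dtype=int32)), (array([ 20.9, 244.3]), array([ 17, 240,   9,  10,  71], dtype=int32))
[... 1181 characters left out ...]
pe=int32)), (array([345.8, 192.6]), array([336, 186,  21,  14, 223], dtype=int32)), (array([299.2, 197.2]), array([289, 190,  21,  15, 231], dtype=int32)), (array([250.2, 204.6]), array([240, 198,  21,  15, 245], dtype=int32)), (array([355.3, 241.6]), array([321, 236,  54,   9, 249], dtype=int32))]
mat [[0.5322 0.4427 0.003 ]
 [0.5691 0.2799 0.003 ]
 [0.4108 0.2402 0.003 ]
 [0.3733 0.4011 0.003 ]] [0.4714 0.341  0.003 ] 0.16692011078374744
[  257   179   146    96 10750]
tray [[255.8548 267.1839]
 [261.0133 177.77  ]
 [404.0755 186.0236]
 [398.917  275.4375]] [[ 0.3587  0.1179  0.018 ]
 [ 0.6233  0.1127  0.018 ]
 [ 0.6104 -0.3132  0.018 ]
 [ 0.3468 -0.3019  0.018 ]] [ 0.4848 -0.0961  0.018 ]
```

View pics/c1.png

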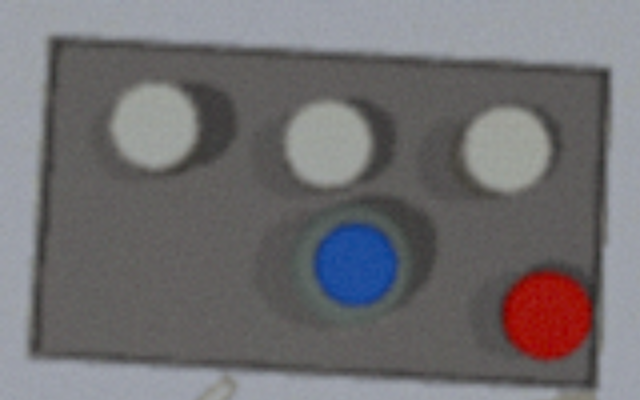

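View pics/c2.png

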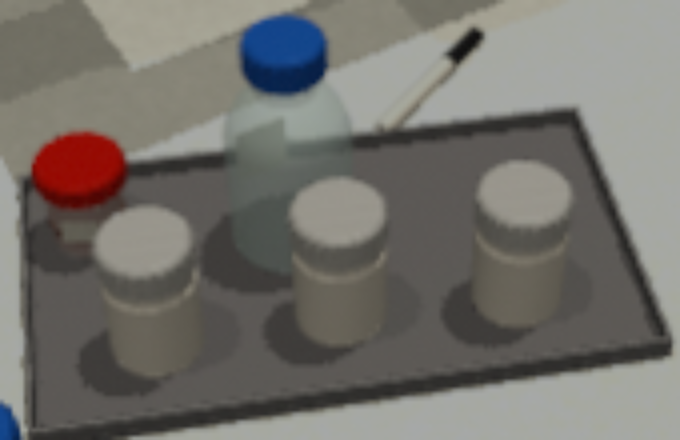

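The close-ups confirm it. In the top crop the three lids, the cap and the tray corners are clear, with the corners at (263,179.5), (402,187.5), (399.3,266) and (258.3,259). In the scene crop the lids stand free of the bottle.

```bash
python3 - <<'E'
from h import *
np.set_printoptions(precision=4,suppress=True)
C=[(263,179.5),(402,187.5),(399.3,266),(258.3,259)];P=np.array([onz("top",p,.018) for p in C])
print("tray",P,P.mean(0),[np.linalg.norm(P[i]-P[i-1]) for i in range(4)])
d=P[0]+P[3]-P[1]-P[2];yaw=np.arctan2(-d[0],d[1]);print("yaw",np.degrees(yaw))
c,s=np.cos(yaw),np.sin(yaw);R=np.array([[c,s],[-s,c]])
for n,p,q,z in[("cap",(285.3,155.7),(338.5,235.7),.18),("L",(345.8,192.6),(288.1,200.9),.104),("M",(299.2,197.2),(331.6,205.5),.104),("Rr",(250.2,204.6),(376.4,206.8),.104),("cupa",(234.4,187.2),(386.4,248.3),.074),("cupb",(144.7,233.1),(466.6,210),.07),("cupc",(469.2,222.2),(189.2,154.5),.07),("wash",(437.5,218.4),(225.2,139.9),.15)]:
    X,e=tri(p,q);Y=onz("top",q,z);print(n,X,e,Y,"tray fr",R@(Y-P.mean(0))[:2])
o=ctrl.observe();print(o["eef_pos"])
E
```

```text
tray [[ 0.6182  0.1066  0.018 ]
 [ 0.6058 -0.307   0.018 ]
 [ 0.3743 -0.3025  0.018 ]
 [ 0.3829  0.1116  0.018 ]] [ 0.4953 -0.0978  0.018 ] [np.float64(0.23543687907332944), np.float64(0.4137686444602055), np.float64(0.231517518339038), np.float64(0.4141501852468325)]
yaw -1.4495977106995632
cap [ 0.4583 -0.1152  0.1739] 0.00021257989297718898 [ 0.4583 -0.1148  0.18  ] tray fr [-0.0366 -0.0179]
L [0.55   0.0232 0.1016] 5.1634313006300404e-05 [0.5498 0.023  0.104 ] tray fr [0.0515 0.1222]
M [ 0.5407 -0.0971  0.1012] 0.00029769837296864956 [ 0.5405 -0.0971  0.104 ] tray fr [0.0452 0.0018]
Rr [ 0.5406 -0.2209  0.1012] 9.879164890932192e-05 [ 0.5404 -0.2205  0.104 ] tray fr [ 0.0481 -0.1215]
cupa [ 0.4263 -0.2562  0.0631] 0.0005855499925922701 [ 0.4266 -0.2548  0.074 ] tray fr [-0.0647 -0.1586]
cupb [ 0.5415 -0.4875  0.059 ] 0.001117887694123884 [ 0.5407 -0.4831  0.07  ] tray fr [ 0.0551 -0.384 ]
cupc [0.6811 0.3205 0.0581] 0.00015792790897241023 [0.6789 0.3168 0.07  ] tray fr [0.1731 0.4192]
wash [0.7102 0.1989 0.1326] 0.000637877982896091 [0.7065 0.1952 0.15  ] tray fr [0.2037 0.2983]
[ 0.2415 -0.4938  0.2307]
```

>>> apply_moves(
  moves=[
    [0,0,0,0,0,-10.66,1],
    [0,0,0,0,0,-10.66,1],
    [0,0,0,0,0,-10.66,1],
    [0,0,0,0,0,-10.66,1],
    [0,0,0,0,0,-10.66,1],
    [0,0,0,0,0,-10.66,1],
    [0.038,0.0217,0,0,0,0,1],
    [0.038,0.0217,0,0,0,0,1],
    [0.038,0.0217,0,0,0,0,1],
    [0.038,0.0217,0,0,0,0,1],
    [0.038,0.0217,0,0,0,0,1],
    [0.038,0.0217,0,0,0,0,1],
    [0.038,0.0217,0,0,0,0,1],
    [0.038,0.0217,0,0,0,0,1],
    [0.038,0.0217,0,0,0,0,1],
    [0.038,0.0217,0,0,0,0,1],
  ],
  grip_force=60,
)

```text
clock: 2.1
eef_pos: [0.4589, -0.1126, 0.2311]
tcp_rot: [-3.141, -0.0, 1.571]
contact_force: [-0.2, -0.6, -0.4]
opening: 0.0855
grip_force: 0.0
```

>>> apply_moves(
  moves=[
    [-0.0024,-0.0005,0.028,0,0,0,1],
    [0,0,0.028,0,0,0,1],
    [0,0,0.029,0,0,0,1],
    [0,0,0,0,0,0,1],
    [0,0,0,0,0,0,-1],
    [0,0,0,0,0,0,-1],
    [0,0,0,0,0,0,-1],
    [0,0,0,0,0,0,-1],
    [0,0,0,0,0,0,-1],
    [0,0,0,0,0,0,-1],
  ],
  grip_force=60,
)

```text
clock: 3.35
eef_pos: [0.4585, -0.1168, 0.1478]
tcp_rot: [3.139, 0.001, 1.571]
contact_force: [-0.6, 0.6, 5.6]
opening: 0.0527
grip_force: 62.4
```

>>> apply_moves(
  moves=[
    [0,0,-0.01,0,0,0,-1],
    [0,0,-0.03,0,0,0,-1],
    [0,0,-0.03,0,0,0,-1],
    [0,0,-0.03,0,0,0,-1],
    [0,0,-0.03,0,0,0,-1],
    [0,0,0,0,0,0,-1],
    [0,0,0,0,0,0,-1],
  ],
)

```text
clock: 4.22
eef_pos: [0.4576, -0.1163, 0.2753]
tcp_rot: [-3.14, -0.001, 1.571]
contact_force: [0.2, -0.7, -5.6]
opening: 0.0528
grip_force: 65.0
```

>>> apply_moves(
  moves=[
    [0.015,0.001,0,0,0,0,-1],
    [0.03,0.001,0,0,0,0,-1],
    [0.04,0.001,0,0,0,0,-1],
    [0.04,0.001,0,0,0,0,-1],
    [0.04,0.001,0,0,0,0,-1],
    [0.04,0.001,0,0,0,0,-1],
    [0.04,0.001,0,0,0,0,-1],
    [0.04,0.001,0,0,0,0,-1],
    [0.04,0.001,0,0,0,0,-1],
    [0.04,0.001,0,0,0,0,-1],
    [0.04,0.001,0,0,0,0,-1],
    [0.03,0.001,0,0,0,0,-1],
    [0.015,0.001,0,0,0,0,-1],
    [0.007,0,0,0,0,0,-1],
    [0,0,0.03,0,0,0,-1],
    [0,0,0.04,0,0,0,-1],
    [0,0,0.035,0,0,0,-1],
    [0,0,0.015,0,0,0,-1],
    [0,0,0,0,0,0,-1],
  ],
)

```text
clock: 6.6
eef_pos: [0.4707, 0.34, 0.156]
tcp_rot: [-3.14, 0.001, 1.57]
contact_force: [0.5, 0.5, -4.7]
opening: 0.0526
grip_force: 64.9
```

>>> apply_moves(
  moves=[
    [0,0,0.005,0,0,0,-1],
    [0,0,0.003,0,0,0,-1],
    [0,0,0,0,0,0,-1],
  ],
)

```text
clock: 6.98
eef_pos: [0.4709, 0.3406, 0.1486]
tcp_rot: [3.141, -0.0, 1.571]
contact_force: [-0.4, 0.2, -4.8]
opening: 0.0522
grip_force: 65.1
```

>>> apply_moves(
  moves=[
    [0,0,0.0015,0,0,0,-1],
    [0,0,0.001,0,0,0,-1],
    [0,0,0,0,0,0,-1],
  ],
)

```text
clock: 7.35
eef_pos: [0.4709, 0.3409, 0.1469]
tcp_rot: [3.14, -0.001, 1.571]
contact_force: [-2.7, 0.4, 5.9]
opening: 0.0531
grip_force: 66.1
```

Contact with the mat. Release and go up, then on above the left jar (0.550, 0.023).

>>> apply_moves(
  moves=[
    [0,0,-0.0005,0,0,0,-0.3],
    [0,0,0,0,0,0,0.3],
    [0,0,0,0,0,0,1],
    [0,0,0,0,0,0,1],
    [0,0,0,0,0,0,1],
    [0,0,-0.03,0,0,0,1],
    [0,0,-0.04,0,0,0,1],
    [0,0,-0.03,0,0,0,1],
    [-0.045,0.011,0,0,0,0,1],
    [-0.045,0.011,0,0,0,0,1],
    [-0.045,0.011,0,0,0,0,1],
    [-0.045,0.011,0,0,0,0,1],
    [-0.045,0.011,0,0,0,0,1],
    [-0.046,0.011,0,0,0,0,1],
    [-0.046,0.013,0,0,0,0,1],
    [0,0,0,0,0,0,1],
  ],
)

```text
clock: 9.35
eef_pos: [0.5506, 0.0207, 0.2459]
tcp_rot: [-3.141, 0.0, 1.567]
contact_force: [-0.4, 0.8, -0.2]
opening: 0.0854
grip_force: 0.0
```

```bash
python3 - <<'E'
from h import *
S=ctrl.snapshot("scene")[:,:,::-1];T=ctrl.snapshot("top")[:,:,::-1]
cv2.imwrite("pics/v1.png",np.hstack([S[100:300,180:500],T[110:310,130:450]]))
E
```

```text
(no output)
```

View pics/v1.png

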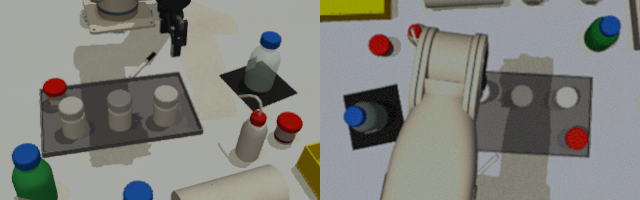

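The bottle stands upright on the mat (crop (262,65)), and the jars are untouched at (72,117), (120,110) and (166,105). Next I lower onto the left jar.

>>> apply_moves(
  moves=[
    [0.0025,-0.0005,0.03,0,0,0,1],
    [0,0,0.05,0,0,0,1],
    [0,0,0.05,0,0,0,1],
    [0,0,0.035,0,0,0,1],
    [0,0,0.025,0,0,0,1],
    [0,0,0,0,0,0,1],
    [0,0,0,0,0,0,-1],
    [0,0,0,0,0,0,-1],
    [0,0,0,0,0,0,-1],
    [0,0,0,0,0,0,-1],
    [0,0,0,0,0,0,-1],
  ],
  grip_force=90,
)

```text
clock: 10.82
eef_pos: [0.5504, 0.0264, 0.0582]
tcp_rot: [3.139, -0.0, 1.571]
contact_force: [-0.6, 2.4, 6.6]
opening: 0.0602
grip_force: 96.3
```

>>> apply_moves(
  moves=[
    [0,0,-0.01,0,0,0,-1],
    [0,0,-0.03,0,0,0,-1],
    [0,0,-0.04,0,0,0,-1],
    [0,0,-0.04,0,0,0,-1],
    [0,0,-0.03,0,0,0,-1],
    [0,0,0,0,0,0,-1],
    [0,0,0,0,0,0,-1],
    [0,0,0,0,0,0,-1],
  ],
)

```text
clock: 11.82
eef_pos: [0.5488, 0.0261, 0.2049]
tcp_rot: [-3.139, -0.0, 1.571]
contact_force: [0.2, -0.5, -2.7]
opening: 0.0602
grip_force: 98.4
```

```bash
cat > listen.py <<'E'
from h import *
import sys
for i in range(int(sys.argv[1])):
    o=ctrl.observe(); print(round(o["clock"],3),np.round(o["contact_force"],2),np.round(o["torque"],3),np.round(o["qd"][[0,1,2,3]],3)); ctrl.snapshot("top")
E
python3 listen.py 5
```

```text
11.825 [ 0.18 -0.46 -2.65] [ 0.025 -0.016  0.007] [0.001 0.001 0.005 0.003]
11.875 [-0.41 -0.3  -4.02] [ 0.014  0.032 -0.014] [ 0.001 -0.     0.007  0.004]
11.925 [ 0.12 -0.71 -2.96] [ 0.032  0.016 -0.01 ] [ 0.001 -0.002  0.007  0.003]
11.975 [-0.29  0.39 -3.94] [ 0.026 -0.019 -0.018] [ 0.001 -0.003  0.007  0.001]
12.025 [ 0.32  0.2  -3.19] [-0.046 -0.029 -0.017] [-0.001 -0.003  0.004  0.001]
```

>>> apply_moves(
  moves=[
    [0.03,0,0,0,0,0,-1],
    [-0.06,0,0,0,0,0,-1],
    [0.06,0,0,0,0,0,-1],
    [-0.06,0,0,0,0,0,-1],
    [0.06,0,0,0,0,0,-1],
    [-0.06,0,0,0,0,0,-1],
    [0.06,0,0,0,0,0,-1],
    [-0.06,0,0,0,0,0,-1],
    [0.06,0,0,0,0,0,-1],
    [-0.03,0,0,0,0,0,-1],
  ],
)

```text
clock: 13.32
eef_pos: [0.5492, 0.0301, 0.2061]
tcp_rot: [-3.141, -0.002, 1.577]
contact_force: [0.9, -0.8, -2.9]
opening: 0.0601
grip_force: 106.5
```

```bash
python3 listen.py 12
```

```text
13.325 [ 0.92 -0.77 -2.86] [-0.035 -0.034 -0.011] [-0.511 -0.031 -0.043 -0.021]
13.375 [-0.25 -4.17 -3.26] [-0.547  0.041  0.007] [-0.007  0.004  0.003 -0.002]
13.425 [-0.14 -0.24 -4.19] [ 0.101 -0.017  0.017] [ 0.008 -0.001  0.001 -0.001]
13.475 [ 0.26  0.34 -3.88] [ 0.062  0.001 -0.055] [0.007 0.001 0.    0.002]
13.525 [-0.6  -0.4  -2.91] [ 0.006  0.008 -0.009] [ 0.005 -0.004 -0.001 -0.   ]
13.575 [ 0.39 -0.59 -3.89] [ 0.043 -0.052 -0.   ] [ 0.003 -0.    -0.001  0.   ]
13.625 [-0.39  0.05 -3.92] [-0.036  0.063  0.078] [ 0.002 -0.002  0.003  0.   ]
13.675 [ 0.66 -0.44 -4.25] [ 0.016 -0.02  -0.013] [ 0.001 -0.001  0.001 -0.001]
13.725 [-0.43  0.03 -3.72] [-0.029  0.007 -0.022] [0.001 0.001 0.001 0.   ]
13.775 [ 0.21  0.56 -3.55] [-0.018 -0.     0.004] [ 0.    -0.    -0.001  0.001]
13.825 [-0.34  0.5  -3.43] [ 0.019 -0.02   0.025] [-0.001  0.     0.001  0.001]
13.875 [ 0.03 -0.26 -3.4 ] [0.026 0.026 0.   ] [-0.002  0.001 -0.    -0.001]
```

>>> apply_moves(
  moves=[
    [0.03,0.03,0,0,0,0,-1],
    [-0.045,-0.04,0,0,0,0,-1],
    [0.045,0.04,0,0,0,0,-1],
    [-0.045,-0.04,0,0,0,0,-1],
    [0.045,0.04,0,0,0,0,-1],
    [-0.045,-0.04,0,0,0,0,-1],
    [0.045,0.04,0,0,0,0,-1],
    [-0.03,-0.03,0,0,0,0,-1],
  ],
)

```text
clock: 14.92
eef_pos: [0.5521, 0.0288, 0.2036]
tcp_rot: [-3.14, -0.002, 1.576]
contact_force: [-1.0, -1.3, -3.0]
opening: 0.0604
grip_force: 118.8
```

```bash
python3 listen.py 9
```

```text
14.925 [-1.01 -1.33 -3.02] [-0.084  0.107  0.012] [-0.52  -0.516 -0.696 -0.167]
14.975 [-2.34 -1.65 -1.86] [-0.087  0.229 -0.02 ] [ 0.006 -0.012  0.047  0.038]
15.025 [-0.9   0.09 -4.18] [ 0.109  0.035 -0.017] [ 0.01   0.002  0.042 -0.009]
15.075 [-0.24 -0.59 -3.35] [ 0.074 -0.045 -0.03 ] [ 0.011  0.004  0.026 -0.008]
15.125 [ 0.16 -0.97 -2.79] [ 0.021  0.025 -0.023] [ 0.007  0.004  0.015 -0.003]
15.175 [ 0.35  0.44 -4.2 ] [ 0.016 -0.024 -0.007] [0.005 0.001 0.009 0.001]
15.225 [ 0.47 -0.27 -4.19] [-0.002  0.024 -0.031] [0.004 0.001 0.002 0.001]
15.275 [ 0.52  0.4  -3.82] [0.041 0.015 0.001] [0.    0.001 0.001 0.   ]
15.325 [ 0.22 -0.6  -3.57] [ 0.019 -0.003  0.039] [ 0.001  0.002 -0.     0.   ]
```

Silent. I'll stand it back.

>>> apply_moves(
  moves=[
    [0,0,0.03,0,0,0,-1],
    [0,0,0.04,0,0,0,-1],
    [0,0,0.04,0,0,0,-1],
    [0,0,0.026,0,0,0,-1],
    [0,0,0.006,0,0,0,-1],
    [0,0,0.003,0,0,0,-1],
    [0,0,0,0,0,0,-1],
  ],
)

```text
clock: 16.25
eef_pos: [0.5501, 0.0261, 0.0622]
tcp_rot: [3.14, 0.0, 1.571]
contact_force: [-0.4, -0.0, -3.7]
opening: 0.0604
grip_force: 118.7
```

>>> apply_moves(
  moves=[
    [0,0,0.0025,0,0,0,-1],
    [0,0,0.0015,0,0,0,-1],
    [0,0,0,0,0,0,-1],
  ],
)

```text
clock: 16.62
eef_pos: [0.5504, 0.0262, 0.0603]
tcp_rot: [3.138, 0.0, 1.571]
contact_force: [-5.1, 2.1, 20.9]
opening: 0.0602
grip_force: 119.7
```

>>> apply_moves(
  moves=[
    [0,0,-0.0015,0,0,0,-1],
    [0,0,0,0,0,0,0.2],
    [0,0,0,0,0,0,1],
    [0,0,0,0,0,0,1],
    [0,0,0,0,0,0,1],
    [0,0,-0.03,0,0,0,1],
    [0,0,-0.05,0,0,0,1],
    [0,0,-0.04,0,0,0,1],
    [-0.04,-0.003,0,0,0,0,1],
    [-0.04,-0.003,0,0,0,0,1],
    [-0.04,-0.003,0,0,0,0,1],
    [-0.003,-0.0007,0,0,0,0,1],
    [0,0,0,0,0,0,1],
  ],
  grip_force=80,
)

```text
clock: 18.25
eef_pos: [0.5397, -0.0969, 0.1786]
tcp_rot: [-3.141, -0.0, 1.57]
contact_force: [-1.0, -0.3, 0.2]
opening: 0.0857
grip_force: 0.0
```

>>> apply_moves(
  moves=[
    [0,0.001,0.03,0,0,0,1],
    [0,0,0.045,0,0,0,1],
    [0,0,0.03,0,0,0,1],
    [0,0,0.016,0,0,0,1],
    [0,0,0,0,0,0,1],
    [0,0,0,0,0,0,-1],
    [0,0,0,0,0,0,-1],
    [0,0,0,0,0,0,-1],
    [0,0,0,0,0,0,-1],
    [0,0,0,0,0,0,-1],
    [0,0,-0.01,0,0,0,-1],
    [0,0,-0.03,0,0,0,-1],
    [0,0,-0.04,0,0,0,-1],
    [0,0,-0.04,0,0,0,-1],
    [0,0,-0.03,0,0,0,-1],
    [0,0,0,0,0,0,-1],
    [0,0,0,0,0,0,-1],
  ],
)

```text
clock: 20.38
eef_pos: [0.5402, -0.0967, 0.2068]
tcp_rot: [-3.14, -0.0, 1.571]
contact_force: [-0.6, -0.3, -5.5]
opening: 0.0604
grip_force: 87.5
```

```bash
python3 listen.py 2
```

```text
20.375 [-0.58 -0.34 -5.47] [-0.016 -0.007  0.013] [-0.003  0.012 -0.013 -0.   ]
20.425 [-0.82 -0.23 -4.33] [ 0.008 -0.031  0.05 ] [-0.     0.006 -0.001  0.001]
```

>>> apply_moves(
  moves=[
    [0.03,0,0,0,0,0,-1],
    [-0.06,0,0,0,0,0,-1],
    [0.06,0,0,0,0,0,-1],
    [-0.06,0,0,0,0,0,-1],
    [0.06,0,0,0,0,0,-1],
    [-0.06,0,0,0,0,0,-1],
    [0.06,0,0,0,0,0,-1],
    [-0.06,0,0,0,0,0,-1],
    [0.06,0,0,0,0,0,-1],
    [-0.03,0,0,0,0,0,-1],
  ],
)

```text
clock: 21.72
eef_pos: [0.5402, -0.0929, 0.2067]
tcp_rot: [-3.139, -0.003, 1.576]
contact_force: [0.9, -0.7, -4.0]
opening: 0.0604
grip_force: 89.7
```

```bash
python3 listen.py 12
```

```text
21.725 [ 0.88 -0.74 -3.96] [-0.124 -0.064  0.054] [-0.488  0.073  0.106  0.008]
21.775 [ 1.81 -3.29 -3.97] [-0.353 -0.086 -0.014] [-0.006  0.005 -0.002 -0.006]
21.825 [ 0.78  0.12 -3.92] [ 0.    -0.042 -0.044] [ 0.011 -0.006 -0.006  0.007]
21.875 [-0.61 -0.61 -3.65] [-0.007 -0.042 -0.046] [ 0.009 -0.005 -0.002  0.008]
21.925 [ 0.13  0.54 -3.18] [ 0.01  -0.056 -0.025] [ 0.005 -0.005  0.002  0.003]
21.975 [-0.71  0.6  -3.85] [ 0.045  0.    -0.001] [ 0.004 -0.005  0.004  0.001]
22.025 [ 0.62  0.22 -3.09] [ 0.019  0.025 -0.028] [ 0.001 -0.007  0.003  0.002]
22.075 [-0.55 -0.19 -3.92] [-0.    -0.003 -0.018] [ 0.002 -0.003  0.004 -0.   ]
22.125 [ 0.23 -0.29 -3.52] [ 0.009 -0.001 -0.017] [ 0.002 -0.002  0.003  0.001]
22.175 [ 1.17  0.02 -3.49] [-0.018 -0.005  0.031] [-0.001 -0.003  0.002 -0.   ]
22.225 [-0.01  0.6  -4.2 ] [-0.015  0.012 -0.033] [-0.001 -0.002  0.002  0.001]
22.275 [-0.25  0.03 -3.56] [ 0.039 -0.03   0.006] [-0.001 -0.     0.003 -0.001]
```

>>> apply_moves(
  moves=[
    [0.03,0.03,0,0,0,0,-1],
    [-0.045,-0.04,0,0,0,0,-1],
    [0.045,0.04,0,0,0,0,-1],
    [-0.045,-0.04,0,0,0,0,-1],
    [0.045,0.04,0,0,0,0,-1],
    [-0.045,-0.04,0,0,0,0,-1],
    [0.045,0.04,0,0,0,0,-1],
    [-0.03,-0.03,0,0,0,0,-1],
  ],
)

```text
clock: 23.32
eef_pos: [0.5433, -0.0933, 0.2066]
tcp_rot: [3.142, -0.002, 1.578]
contact_force: [-0.5, -1.7, -4.4]
opening: 0.0602
grip_force: 98.1
```

```bash
python3 listen.py 9
```

```text
23.325 [-0.48 -1.7  -4.4 ] [-0.152  0.032 -0.012] [-0.622 -0.388 -0.54  -0.134]
23.375 [-1.58 -2.96 -3.15] [-0.171  0.208 -0.032] [-0.003  0.002  0.039  0.019]
23.425 [-0.04 -0.18 -3.67] [0.014 0.    0.006] [ 0.008  0.008  0.032 -0.005]
23.475 [ 0.45  0.59 -3.56] [-0.017 -0.029 -0.077] [ 0.007  0.007  0.023 -0.005]
23.525 [ 0.51 -0.02 -3.15] [ 0.033 -0.034 -0.036] [ 0.003  0.007  0.012 -0.001]
23.575 [-0.47  0.27 -3.82] [ 0.012 -0.019  0.042] [0.004 0.003 0.004 0.001]
23.625 [ 0.62 -0.73 -3.04] [ 0.062 -0.01  -0.019] [0.003 0.003 0.002 0.002]
23.675 [ 0.74 -0.41 -2.83] [ 0.06   0.001 -0.023] [0.001 0.003 0.    0.003]
23.725 [ 0.14 -0.01 -3.45] [ 0.007 -0.012 -0.012] [ 0.001  0.002 -0.001 -0.001]
```

Also quiet. I'll put it back and compare with the third.

>>> apply_moves(
  moves=[
    [0,0,0.03,0,0,0,-1],
    [0,0,0.04,0,0,0,-1],
    [0,0,0.04,0,0,0,-1],
    [0,0,0.025,0,0,0,-1],
    [0,0,0.007,0,0,0,-1],
    [0,0,0.003,0,0,0,-1],
    [0,0,0,0,0,0,-1],
  ],
)

```text
clock: 24.65
eef_pos: [0.5414, -0.0971, 0.0637]
tcp_rot: [3.14, 0.0, 1.571]
contact_force: [0.6, 0.3, -3.0]
opening: 0.0605
grip_force: 98.2
```

>>> apply_moves(
  moves=[
    [0,0,0.0025,0,0,0,-1],
    [0,0,0.001,0,0,0,-1],
    [0,0,0,0,0,0,-1],
  ],
)

```text
clock: 25.02
eef_pos: [0.541, -0.0971, 0.0598]
tcp_rot: [3.141, 0.0, 1.571]
contact_force: [-0.4, -0.5, 1.4]
opening: 0.0602
grip_force: 98.8
```

>>> apply_moves(
  moves=[
    [0,0,0,0,0,0,0.2],
    [0,0,0,0,0,0,1],
    [0,0,0,0,0,0,1],
    [0,0,0,0,0,0,1],
    [0,0,-0.03,0,0,0,1],
    [0,0,-0.05,0,0,0,1],
    [0,0,-0.04,0,0,0,1],
    [-0.04,0,0,0,0,0,1],
    [-0.04,0,0,0,0,0,1],
    [-0.04,0,0,0,0,0,1],
    [-0.004,0,0,0,0,0,1],
    [0,0,0,0,0,0,1],
  ],
)

```text
clock: 26.52
eef_pos: [0.5406, -0.2208, 0.1791]
tcp_rot: [-3.141, -0.001, 1.57]
contact_force: [-0.5, -0.4, -0.0]
opening: 0.0854
grip_force: 0.0
```

>>> apply_moves(
  moves=[
    [0,0,0.03,0,0,0,1],
    [0,0,0.045,0,0,0,1],
    [0,0,0.03,0,0,0,1],
    [0,0,0.016,0,0,0,1],
    [0,0,0,0,0,0,1],
    [0,0,0,0,0,0,-1],
    [0,0,0,0,0,0,-1],
    [0,0,0,0,0,0,-1],
    [0,0,0,0,0,0,-1],
    [0,0,0,0,0,0,-1],
    [0,0,-0.01,0,0,0,-1],
    [0,0,-0.03,0,0,0,-1],
    [0,0,-0.04,0,0,0,-1],
    [0,0,-0.04,0,0,0,-1],
    [0,0,-0.03,0,0,0,-1],
    [0,0,0,0,0,0,-1],
    [0,0,0,0,0,0,-1],
  ],
)

```text
clock: 28.65
eef_pos: [0.5403, -0.2207, 0.2072]
tcp_rot: [-3.14, -0.001, 1.571]
contact_force: [-0.3, -0.5, -4.5]
opening: 0.0604
grip_force: 87.4
```

```bash
python3 listen.py 2
```

```text
28.65 [-0.33 -0.52 -4.52] [-0.022 -0.034  0.022] [-0.002  0.012 -0.015  0.   ]
28.7 [-0.51 -0.28 -3.69] [ 0.005 -0.008  0.014] [ 0.     0.007 -0.     0.004]
```

>>> apply_moves(
  moves=[
    [0.03,0,0,0,0,0,-1],
    [-0.06,0,0,0,0,0,-1],
    [0.06,0,0,0,0,0,-1],
    [-0.06,0,0,0,0,0,-1],
    [0.06,0,0,0,0,0,-1],
    [-0.06,0,0,0,0,0,-1],
    [0.06,0,0,0,0,0,-1],
    [-0.06,0,0,0,0,0,-1],
    [0.06,0,0,0,0,0,-1],
    [-0.03,0,0,0,0,0,-1],
  ],
)

```text
clock: 30.0
eef_pos: [0.5403, -0.217, 0.2072]
tcp_rot: [-3.139, -0.003, 1.575]
contact_force: [0.1, -0.7, -3.2]
opening: 0.0607
grip_force: 91.4
```

```bash
python3 listen.py 12
```

```text
30.0 [ 0.09 -0.73 -3.22] [-0.096 -0.061  0.017] [-0.42   0.17   0.259  0.05 ]
30.05 [-0.77 -3.3  -3.04] [-0.271 -0.002 -0.041] [-0.005  0.004 -0.009 -0.012]
30.1 [ 0.43  0.3  -3.62] [-0.011 -0.058  0.037] [ 0.011 -0.008 -0.012  0.007]
30.15 [-0.59 -0.33 -2.97] [ 0.009  0.009 -0.045] [ 0.01  -0.007 -0.007  0.007]
30.2 [ 0.09  0.17 -2.86] [ 0.004 -0.03   0.094] [ 0.008 -0.005 -0.     0.003]
30.25 [ 0.23  1.44 -3.44] [-0.008  0.026  0.024] [ 0.004 -0.008  0.003  0.002]
30.3 [ 0.86  0.85 -3.03] [-0.033 -0.029  0.024] [ 0.003 -0.004  0.004  0.001]
30.35 [ 0.34 -0.56 -3.4 ] [-0.031  0.034  0.017] [ 0.002 -0.004  0.004  0.   ]
30.4 [ 0.46 -0.43 -4.24] [-0.006 -0.032 -0.037] [ 0.001 -0.002  0.004  0.001]
30.45 [ 0.74 -0.49 -3.23] [-0.017 -0.035  0.045] [-0.    -0.001  0.003 -0.001]
30.5 [ 0.32  0.36 -3.43] [-0.042 -0.026  0.02 ] [-0.001 -0.002  0.001  0.   ]
30.55 [ 0.5   0.02 -4.01] [-0.03   0.035 -0.049] [-0.001 -0.001  0.001  0.001]
```

>>> apply_moves(
  moves=[
    [-0.03,0,0,0,0,0,-1],
    [0.062,0,0,0,0,0,-1],
    [-0.062,0,0,0,0,0,-1],
    [0.062,0,0,0,0,0,-1],
    [-0.062,0,0,0,0,0,-1],
    [0.062,0,0,0,0,0,-1],
    [-0.062,0,0,0,0,0,-1],
    [0.062,0,0,0,0,0,-1],
    [-0.062,0,0,0,0,0,-1],
    [0.062,0,0,0,0,0,-1],
  ],
)

```text
clock: 31.85
eef_pos: [0.5402, -0.1974, 0.207]
tcp_rot: [-3.141, 0.002, 1.558]
contact_force: [1.5, 1.8, -2.6]
opening: 0.0608
grip_force: 92.5
```

```bash
python3 listen.py 12
```

```text
31.85 [ 1.46  1.84 -2.61] [ 0.247 -0.105  0.005] [ 0.886 -0.365 -0.531 -0.125]
31.9 [-0.7   7.73 -3.58] [0.743 0.083 0.002] [ 0.025 -0.008  0.032  0.034]
31.95 [-0.38  1.24 -4.46] [-0.014  0.059 -0.045] [-0.008  0.012  0.034 -0.013]
32.0 [-0.43 -0.55 -3.02] [-0.068 -0.01   0.038] [-0.007  0.01   0.021 -0.008]
32.05 [-0.4  -0.63 -3.21] [ 0.006  0.001 -0.033] [-0.01   0.011  0.012 -0.005]
32.1 [ 0.24 -0.1  -3.34] [ 0.    -0.006 -0.018] [-0.006  0.005  0.007 -0.001]
32.15 [ 0.48 -0.11 -3.25] [-0.046  0.039 -0.001] [-0.004  0.005  0.003 -0.001]
32.2 [-0.7   1.   -3.86] [ 0.025  0.013 -0.003] [-0.003  0.003  0.001 -0.001]
32.25 [ 0.38  0.47 -4.38] [ 0.05   0.037 -0.009] [-0.002  0.001 -0.     0.   ]
32.3 [ 0.42 -1.22 -3.44] [-0.077 -0.076 -0.035] [-0.001 -0.     0.     0.001]
32.35 [ 0.13  0.54 -3.62] [ 0.04  -0.022  0.038] [-0.001  0.    -0.    -0.001]
32.4 [ 0.31  0.47 -3.9 ] [-0.001 -0.012 -0.026] [ 0.    -0.    -0.001 -0.   ]
```

>>> apply_moves(
  moves=[
    [-0.062,0,0,0,0,0,-1],
    [0.062,0,0,0,0,0,-1],
    [-0.062,0,0,0,0,0,-1],
    [0.062,0,0,0,0,0,-1],
    [-0.062,0,0,0,0,0,-1],
  ],
)

```text
clock: 33.08
eef_pos: [0.5426, -0.2423, 0.2088]
tcp_rot: [3.141, -0.003, 1.584]
contact_force: [1.7, -1.8, -3.7]
opening: 0.0607
grip_force: 92.2
```

```bash
python3 listen.py 9
```

```text
33.075 [ 1.73 -1.8  -3.7 ] [-0.153 -0.144 -0.017] [-0.878  0.361  0.55   0.122]
33.125 [ 0.6  -7.07 -4.22] [-0.657  0.019  0.032] [-0.03   0.001 -0.035 -0.026]
33.175 [ 0.9  -0.57 -4.12] [ 0.01  -0.034  0.007] [ 0.01  -0.017 -0.035  0.015]
33.225 [ 0.42  0.2  -3.84] [ 0.066 -0.006 -0.035] [ 0.008 -0.015 -0.023  0.01 ]
33.275 [-0.8  -0.46 -4.37] [ 0.057 -0.005  0.003] [ 0.007 -0.012 -0.013  0.007]
33.325 [-0.64  0.09 -3.84] [ 0.059 -0.036 -0.05 ] [ 0.006 -0.01  -0.004  0.001]
33.375 [-0.49  0.39 -3.37] [-0.004 -0.007 -0.002] [ 0.004 -0.005 -0.005 -0.001]
33.425 [ 0.04  0.81 -3.55] [ 0.044  0.033 -0.001] [ 0.004 -0.005 -0.    -0.002]
33.475 [-0.   -0.1  -3.34] [ 0.006 -0.036 -0.009] [ 0.003 -0.003  0.001 -0.   ]
```

Jar 3 is silent under a hard shake. I'll return it (net offset -0.03) and re-test the left jar, the only one with an after-signal.

>>> apply_moves(
  moves=[
    [0.015,0,0,0,0,0,-1],
    [0.015,0,0,0,0,0,-1],
    [0,0,0.03,0,0,0,-1],
    [0,0,0.04,0,0,0,-1],
    [0,0,0.04,0,0,0,-1],
    [0,0,0.025,0,0,0,-1],
    [0,0,0.007,0,0,0,-1],
    [0,0,0.004,0,0,0,-1],
    [0,0,0.001,0,0,0,-1],
    [0,0,0,0,0,0,-1],
  ],
)

```text
clock: 34.78
eef_pos: [0.5405, -0.2208, 0.064]
tcp_rot: [3.141, 0.002, 1.571]
contact_force: [-8.9, 1.0, 12.5]
opening: 0.0603
grip_force: 93.8
```

```bash
python3 - <<'E'
from h import *
o=ctrl.observe();print(o["contact_force"],o["torque"],o["eef_pos"])
S=ctrl.snapshot("scene")[:,:,::-1]
cv2.imwrite("pics/v2.png",cv2.resize(S[130:260,190:390],None,fx=4,fy=4,interpolation=cv2.INTER_CUBIC))
E
```

```text
[-8.87378263  0.99566359 12.52572818] [0.6528612  2.26024494 0.2308589 ] [ 0.54046743 -0.22084847  0.06400773]
```

View pics/v2.png

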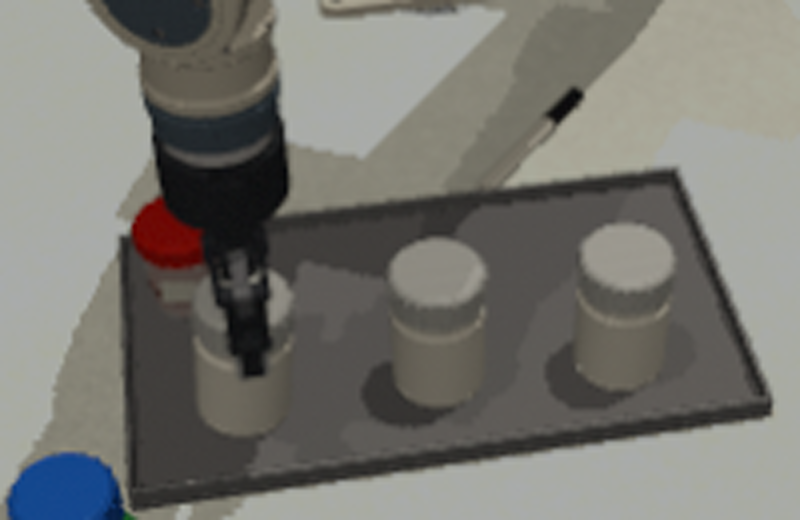

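All three jars stand upright, the right one still in the fingers at (243,350). I'll release it and go to the left jar.

>>> apply_moves(
  moves=[
    [0,0,-0.0005,0,0,0,-1],
    [0,0,0,0,0,0,0.2],
    [0,0,0,0,0,0,1],
    [0,0,0,0,0,0,1],
    [0,0,0,0,0,0,1],
    [0,0,-0.03,0,0,0,1],
    [0,0,-0.05,0,0,0,1],
    [0,0,-0.035,0,0,0,1],
    [0.041,0.0016,0,0,0,0,1],
    [0.041,0.0016,0,0,0,0,1],
    [0.041,0.0016,0,0,0,0,1],
    [0.041,0.0016,0,0,0,0,1],
    [0.041,0.0016,0,0,0,0,1],
    [0.041,0.0016,0,0,0,0,1],
    [0.001,0.0004,0,0,0,0,1],
    [0,0,0,0,0,0,1],
  ],
)

```text
clock: 36.83
eef_pos: [0.5508, 0.0261, 0.1768]
tcp_rot: [3.141, 0.0, 1.572]
contact_force: [-0.2, -0.5, 0.1]
opening: 0.0855
grip_force: 0.0
```

>>> apply_moves(
  moves=[
    [0,0,0.03,0,0,0,1],
    [0,0,0.045,0,0,0,1],
    [0,0,0.03,0,0,0,1],
    [0,0,0.014,0,0,0,1],
    [0,0,0,0,0,0,1],
    [0,0,0,0,0,0,-1],
    [0,0,0,0,0,0,-1],
    [0,0,0,0,0,0,-1],
    [0,0,0,0,0,0,-1],
    [0,0,0,0,0,0,-1],
    [0,0,-0.01,0,0,0,-1],
    [0,0,-0.03,0,0,0,-1],
    [0,0,-0.04,0,0,0,-1],
    [0,0,-0.04,0,0,0,-1],
    [0,0,-0.03,0,0,0,-1],
    [0,0,0,0,0,0,-1],
    [0,0,0,0,0,0,-1],
  ],
)

```text
clock: 38.95
eef_pos: [0.5502, 0.0262, 0.2069]
tcp_rot: [-3.14, -0.0, 1.571]
contact_force: [0.2, 0.8, -4.0]
opening: 0.0604
grip_force: 87.6
```

>>> apply_moves(
  moves=[
    [-0.03,0,0,0,0,0,-1],
    [0.062,0,0,0,0,0,-1],
    [-0.062,0,0,0,0,0,-1],
    [0.062,0,0,0,0,0,-1],
    [-0.062,0,0,0,0,0,-1],
    [0.062,0,0,0,0,0,-1],
    [-0.062,0,0,0,0,0,-1],
    [0.062,0,0,0,0,0,-1],
    [-0.062,0,0,0,0,0,-1],
    [0.062,0,0,0,0,0,-1],
  ],
)

```text
clock: 40.2
eef_pos: [0.5519, 0.0476, 0.2056]
tcp_rot: [-3.139, 0.003, 1.554]
contact_force: [0.7, 2.2, -3.5]
opening: 0.0603
grip_force: 96.4
```

```bash
python3 listen.py 12
```

```text
40.2 [ 0.73  2.19 -3.49] [ 0.144 -0.099 -0.019] [1.089 0.036 0.056 0.028]
40.25 [-3.65  7.45 -3.48] [0.736 0.406 0.009] [ 0.038 -0.015 -0.015  0.012]
40.3 [ 0.54  0.21 -3.9 ] [-0.055  0.003 -0.019] [-0.003 -0.004 -0.005 -0.   ]
40.35 [-0.29  0.4  -2.45] [-0.047  0.006 -0.007] [-0.006 -0.004  0.003 -0.   ]
40.4 [-0.61 -0.78 -3.06] [-0.034 -0.026 -0.011] [-0.003 -0.005  0.007  0.001]
40.45 [-0.23  0.69 -3.8 ] [-0.008  0.024  0.038] [-0.002 -0.004  0.008  0.002]
40.5 [-0.58  0.22 -4.38] [-0.023 -0.002  0.015] [-0.002 -0.003  0.009  0.003]
40.55 [ 0.37  0.26 -3.27] [ 0.028 -0.024 -0.053] [-0.001 -0.004  0.006  0.002]
40.6 [ 0.11 -0.46 -4.64] [-0.003 -0.045  0.019] [-0.001 -0.002  0.007  0.   ]
40.65 [ 0.15 -0.55 -3.9 ] [ 0.04   0.1   -0.013] [ 0.001 -0.002  0.003  0.003]
40.7 [ 0.21  0.74 -3.45] [ 0.055 -0.031  0.045] [-0.001 -0.001  0.003  0.001]
40.75 [ 0.01  0.   -3.78] [ 0.029 -0.029 -0.003] [ 0.    -0.002  0.    -0.   ]
```

>>> apply_moves(
  moves=[
    [-0.062,0,0,0,0,0,-1],
    [0.062,0,0,0,0,0,-1],
    [-0.062,0,0,0,0,0,-1],
    [0.062,0,0,0,0,0,-1],
    [-0.062,0,0,0,0,0,-1],
  ],
)

```text
clock: 41.42
eef_pos: [0.5508, 0.0066, 0.208]
tcp_rot: [3.141, -0.003, 1.589]
contact_force: [1.9, -2.1, -3.5]
opening: 0.0603
grip_force: 96.1
```

```bash
python3 listen.py 9
```

```text
41.425 [ 1.88 -2.1  -3.49] [-0.182 -0.07  -0.019] [-1.09  -0.034 -0.054 -0.035]
41.475 [ 2.03 -7.72 -2.55] [-0.952 -0.179  0.108] [-0.035  0.007  0.006 -0.001]
41.525 [ 0.32 -0.98 -2.81] [0.084 0.034 0.004] [ 0.004 -0.003 -0.002  0.01 ]
41.575 [-0.21  0.05 -3.2 ] [-0.011 -0.007  0.032] [ 0.004 -0.001 -0.004  0.005]
41.625 [ 0.9   1.27 -4.48] [ 0.403 -0.012 -0.004] [ 0.005 -0.002 -0.001  0.004]
41.675 [ 0.4  -0.36 -4.32] [-0.022  0.016  0.017] [ 0.003  0.002 -0.001  0.001]
41.725 [ 0.02 -0.6  -3.4 ] [-0.044  0.016 -0.028] [ 0.002  0.    -0.002 -0.   ]
41.775 [-0.29 -0.28 -3.84] [-0.002  0.026 -0.077] [ 0.     0.001  0.001 -0.002]
41.825 [-0.7  -0.59 -2.55] [ 0.062  0.002 -0.052] [ 0.001 -0.     0.001  0.001]
```

A clear late knock at 41.625 s (0.40 N·m against noise of about 0.035). I'll repeat the shake to confirm.

>>> apply_moves(
  moves=[
    [0.062,0,0,0,0,0,-1],
    [-0.062,0,0,0,0,0,-1],
    [0.062,0,0,0,0,0,-1],
    [-0.062,0,0,0,0,0,-1],
    [0.062,0,0,0,0,0,-1],
    [-0.062,0,0,0,0,0,-1],
  ],
)

```text
clock: 42.62
eef_pos: [0.5508, 0.0067, 0.2079]
tcp_rot: [3.141, -0.003, 1.589]
contact_force: [1.8, -2.4, -4.5]
opening: 0.0604
grip_force: 93.6
```

```bash
python3 listen.py 8
```

```text
42.625 [ 1.76 -2.42 -4.51] [-0.21  -0.111  0.014] [-1.09  -0.035 -0.051 -0.035]
42.675 [ 2.61 -8.78 -1.74] [-0.977 -0.093 -0.03 ] [-0.042  0.007  0.008 -0.   ]
42.725 [ 0.41  1.   -3.31] [ 0.042 -0.051  0.001] [ 0.    -0.002 -0.     0.01 ]
42.775 [-0.35  0.15 -4.19] [0.045 0.013 0.019] [ 0.003 -0.002 -0.002  0.004]
42.825 [-1.31  1.84 -3.26] [0.251 0.03  0.004] [ 0.003 -0.003 -0.002  0.005]
42.875 [ 0.9  -0.03 -3.91] [-0.067 -0.045  0.034] [ 0.002 -0.     0.     0.001]
42.925 [-0.    0.2  -3.62] [-0.05   0.01   0.012] [ 0.002 -0.    -0.    -0.003]
42.975 [-0.39  0.06 -4.61] [-0.001  0.006  0.016] [ 0.003  0.     0.001 -0.001]
```

>>> apply_moves(
  moves=[
    [0.062,0,0,0,0,0,-1],
    [-0.062,0,0,0,0,0,-1],
    [0.062,0,0,0,0,0,-1],
    [-0.062,0,0,0,0,0,-1],
    [0.03,0,0,0,0,0,-1],
  ],
)

```text
clock: 43.65
eef_pos: [0.5513, 0.022, 0.2076]
tcp_rot: [3.141, 0.002, 1.565]
contact_force: [-0.8, 0.9, -3.5]
opening: 0.0599
grip_force: 92.6
```

```bash
python3 listen.py 8
```

```text
43.65 [-0.78  0.91 -3.51] [ 0.141 -0.022  0.035] [0.507 0.002 0.006 0.014]
43.7 [-0.92  5.3  -3.13] [0.889 0.169 0.029] [ 0.009 -0.007 -0.004  0.009]
43.75 [-0.    0.43 -4.43] [-0.081 -0.012 -0.005] [-0.006 -0.001 -0.001 -0.002]
43.8 [ 0.17 -0.49 -3.91] [-0.013  0.013  0.012] [-0.006  0.001  0.001 -0.005]
43.85 [ 0.46 -0.04 -3.89] [-0.008  0.045 -0.028] [-0.006  0.     0.002  0.001]
43.9 [ 0.58 -0.37 -3.39] [ 0.004  0.02  -0.005] [-0.003  0.002  0.001 -0.   ]
43.95 [ 0.53  0.88 -4.15] [-0.013 -0.065  0.031] [-0.002 -0.002 -0.001  0.   ]
44.0 [-0.39  0.81 -3.28] [ 0.046  0.017 -0.009] [-0.002  0.     0.    -0.001]
```

The knock shows again at 42.825 s, so the left jar is the loose one. I'll hold it out past the far edge.

>>> apply_moves(
  moves=[
    [-0.003,0.01,0,0,0,0,-1],
    [-0.005,0.02,0,0,0,0,-1],
    [-0.007,0.025,0,0,0,0,-1],
    [-0.007,0.025,0,0,0,0,-1],
    [-0.007,0.025,0,0,0,0,-1],
    [-0.006,0.02,0.01,0,0,0,-1],
    [-0.003,0.01,0.015,0,0,0,-1],
    [-0.002,0.005,0.01,0,0,0,-1],
    [0,0,0.005,0,0,0,-1],
    [0,0,0,0,0,0,-1],
    [0,0,0,0,0,0,-1],
    [0,0,0,0,0,0,-1],
  ],
)

```text
clock: 45.55
eef_pos: [0.6907, -0.0137, 0.1685]
tcp_rot: [3.141, 0.0, 1.571]
contact_force: [0.6, -0.3, -3.3]
opening: 0.0602
grip_force: 93.0
```

```bash
python3 - <<'E'
from h import *
o=ctrl.observe();print(o["eef_pos"],o["tcp_rot"],o["contact_force"],o["grip_force"])
S=ctrl.snapshot("scene")[:,:,::-1];T=ctrl.snapshot("top")[:,:,::-1]
cv2.imwrite("pics/v3.png",cv2.resize(np.hstack([S[110:330,200:480],T[60:280,150:430]]),(800,314)))
for z in(.111,.211):print(proj("scene",[o["eef_pos"][0],o["eef_pos"][1],z])-[200,110])
E
```

```text
[ 0.69074006 -0.01372428  0.16854437] [3.14057276e+00 1.17948346e-04 1.57129313e+00] [ 0.59964754 -0.32340852 -3.32896805] 92.98030614852905
[[147.3480734  123.47897638]]
[[150.38239202  92.86245713]]
```

View pics/v3.png

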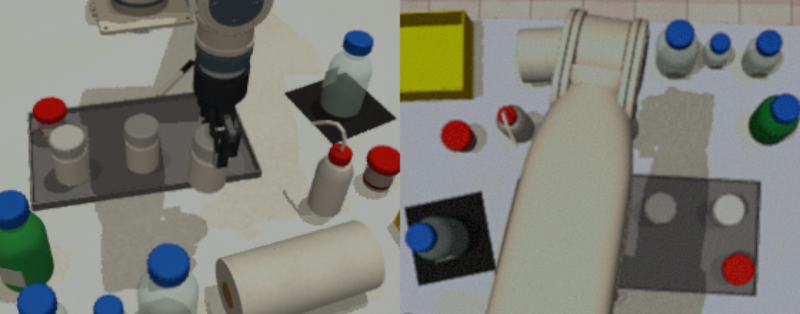

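The jar is held beyond the tray's far edge (208,165). The other jars stand in the tray at (70,155) and (142,145), and the bottle stands on the mat at (347,75). Checking the jar's height and tilt closely.

```bash
python3 - <<'E'
from h import *
S=ctrl.snapshot("scene")[:,:,::-1].copy()
e=ctrl.observe()["eef_pos"]
x0,y0,f=315,170,8
d=cv2.resize(S[y0:y0+85,x0:x0+75],None,fx=f,fy=f,interpolation=cv2.INTER_CUBIC)[:600]
a=np.linspace(0,2*np.pi,60)
for z in(.108,.208):
    P=proj("scene",np.c_[e[0]+.031*np.cos(a),e[1]+.031*np.sin(a),0*a+z]); cv2.polylines(d,[np.int32(((P-[x0,y0]+.5)*f))],True,(0,0,255),1)
cv2.imwrite("pics/v4.png",d)
E
```

```text
(no output)
```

View pics/v4.png

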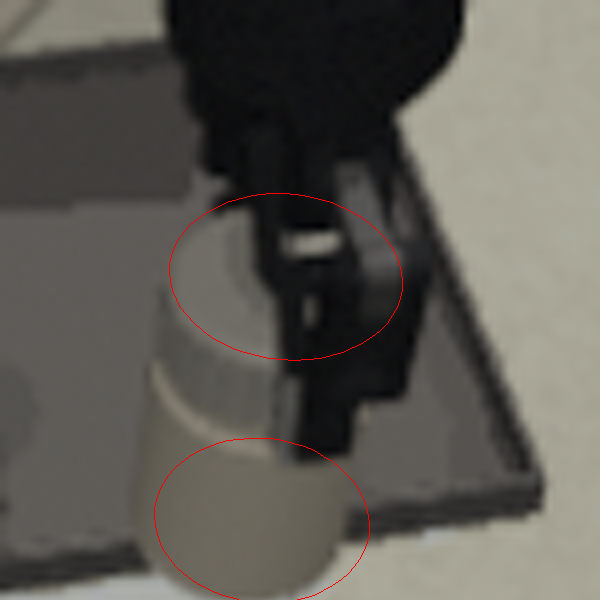

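The jar's underside is at about 0.108 m, as predicted, but it leans about 3° (bottom edge at 140 px against the predicted 155 px). I'll trim that out.

>>> apply_moves(
  moves=[
    [0,0,-0.002,0,1.5,0,-1],
    [0,0,0,0,1.5,0,-1],
    [0,0,0,0,0,0,-1],
    [0,0,0,0,0,0,-1],
  ],
)

```text
clock: 46.2
eef_pos: [0.6907, -0.0141, 0.1697]
tcp_rot: [-3.141, -0.052, 1.571]
contact_force: [0.9, -0.6, -3.7]
opening: 0.0604
grip_force: 93.0
```

```bash
python3 - <<'E'
from h import *
S=ctrl.snapshot("scene")[:,:,::-1].copy()
e=ctrl.observe()["eef_pos"];print(e)
x0,y0,f=315,170,8
d=cv2.resize(S[y0:y0+85,x0:x0+75],None,fx=f,fy=f,interpolation=cv2.INTER_CUBIC)[:600]
a=np.linspace(0,2*np.pi,60)
for z in(.110,.210):
    P=proj("scene",np.c_[e[0]+.031*np.cos(a),e[1]-.003+.031*np.sin(a),0*a+z]); cv2.polylines(d,[np.int32(((P-[x0,y0]+.5)*f))],True,(0,0,255),1)
cv2.imwrite("pics/v5.png",d)
E
```

```text
[ 0.69071781 -0.01395506  0.16967446]
```

View pics/v5.png

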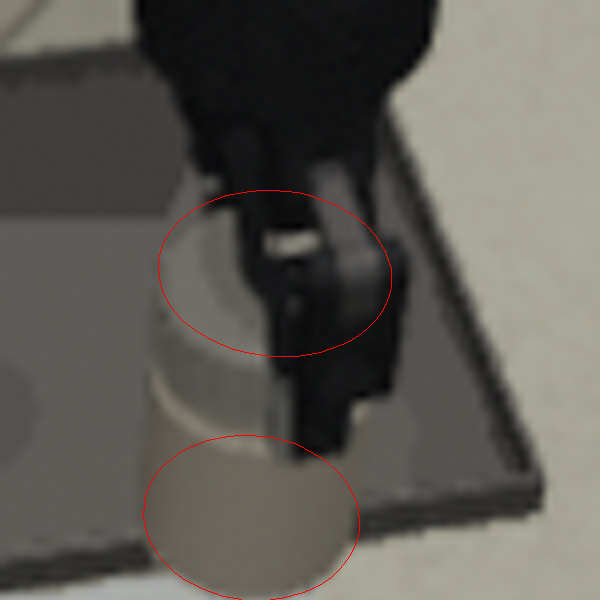

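The jar now lines up with the upright outline: left edge about 150 px, bottom about 598 px, underside about 0.11 m. Handing in.

```bash
python3 -c "
from workcell import ctrl
print(ctrl.finish_job())"
```

```text
the job is handed in; nothing more can be done
None
```

I handed the job in at about 46 s: the bottle stands upright on the mat, the middle and right jars are back upright in the tray, and the left jar is held upright past the far edge, underside about 11 cm up. I shook the left jar first, took it for silent and put it back. After the other two stayed quiet I shook it again harder and felt two clear knocks; the middle jar never got that harder shake.

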